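Stand the fallen tea tin back up

ROBOT

A 7-joint arm with a two-finger parallel gripper is mounted at the origin on a cart in front of the work surface, level with it; the furniture and walls round the work are solid. World frame = base frame: x ahead of the robot, y to its left, z up, the work surface at z = 0. Lengths are in m, angles in rad, forces in N, time in s.
With the tool pointing down it reaches from about 0.425 to 0.875 m from the base axis. Payload 4.7 kg.
Tool frame: the origin (TCP) lies between the finger pads; the fingertips stand 17 mm ahead of it and the grasp point (between the pads) lies 2 mm behind it (robot.nose_length is the y of the fingertips in the tool frame, in m); y points along the fingers, x is the direction in which the jaws open and shut, and the axes are right-handed (so a half turn about y gives the same grasp; the last joint's range is limited). The gripper opens to 87 mm and grips with 3 to 60 N. Pads are 19 mm wide; open, the fingers measure 117 mm over their backs; the gripper's body (75 mm by 190 mm) begins 51 mm behind the grasp point.
Start: joints at [1.128, 0.321, -0.07, 1.45, 0.023, 1.371, -0.057], TCP at [0.287, -0.583, 0.2] pointing down, gripper open.
Joint ranges: [-2.86, 2.86], [-0.3, 2.09], [-1.38, 1.24], [0.06, 2.45], [-1.56, 4.7], [0.09, 2.05], [-2.69, 2.69]. Speed limits (rad/s): [2.57, 2.57, 3.14, 3.14, 3.14, 3.14, 3.14].

INTERFACE

Orientations are given as [roll, pitch, yaw] about the fixed x, y, z axes, in that order (R = Rz(yaw) Ry(pitch) Rx(roll)).
In Python, from workcell import robot gives the robot as it stands.
- The arm moves only by the tool step_arm, never from a script. Its argument "deltas" is a list of rows, each a list of 2 entries, a list of its own where there are three numbers: the shift along the tool's x, y, z in mm, then the turn, a rotation vector about the tool's x, y, z in rad. A call has 1 to 8 rows; each row is the pose to reach, as a shift and turn from the pose commanded when the call began, along the tool's axes at that moment; what a row does not reach only later rows make up. A row lasts 1/8 s, in which the tool goes at most 62.5 mm and 10.7 degrees, less where a joint would pass 70% of its speed; a pose out of reach is approached as far as the arm can. A call with a gripper value outside its range is refused whole. "gripper" is the opening, from -1 (shut) to 1 (fully open), set as the call begins (left out, the last holds). The fingers move at their own pace and stop on an object; "force" is the grip in N (left out, the last holds). Time passes only in rows, so rows that repeat a pose let the fingers close. It gives the time, the measured TCP pose, the force and the opening at its end, in the units of the state.
- robot.get_obs(): the state, without advancing time (a new reading comes with each control period).
- robot.camera(name): name is "scene" or "top" or "wrist"; returns (picture, depth): 480x640x3 uint8, blue, green, red; 480x640 float32, m along the optical axis (not along the pixel's ray), 0 where there is no reading.
- robot.camera_info(name): a dict with "K" (3x3 intrinsics, pixels), "eye" and "attitude" of the camera in the world. Camera axes: x right, y up, looking along -z (the intrinsics and any distortion apply to the point x, -y, -z); pixel columns grow to the right and rows downward; lengths in m; the calibration is good to about 2 mm. A picture is of the moment at which its call begins: read the wrist's pose just before it. camera_info takes no time and is no camera call; for the wrist camera it gives the pose at the moment of the call.
- robot.job_done(): hands the job in, once; it reports no verdict.
The state is a dict: "time_s": time; "joint_pos": joint angles; "joint_velocities": joint speeds; "effort": joint torques, N m; "tool_pos": TCP position; "tool_rot": TCP orientation; "wrist_force": force on the tool from outside, world axes, zero at the start; "ft_torque": the same for the moment, N m; "gripper_width": finger opening in m.
Only numpy, scipy, OpenCV 4.12 (cv2) and the standard library are available. Lean on these libraries where they do the work, as an engineer would, in place of code of your own. Each camera call takes 0.05 s, during which the arm holds its last target. There are 200 camera calls.

TASK

One of the two tea tins on the breakfast counter has been knocked over onto its side. Tip it up a quarter turn over its bottom edge, keeping its foot down by the counter rather than picking the tin up, so that it stands upright with its wooden lid on top, and let go of it. Leave the other tin, the mill and the jar standing where they are.

Things in the scene. Friction and masses are not known exactly. Their poses are not given: they have to be found in the camera images.
- fallen_tin: dark grey square tea tin, lying on its side, 0.35 kg: 56x56 mm section, 90 mm long, its last 12 mm a flush, fixed light-wood lid; on it a wooden ball knob on a stem; pale blank label on one side. Origin: centre of the square foot, opposite the lid; z axis from foot to lid: level, in any direction, while lying (origin 28 mm above the counter), up when standing (origin at counter height)
- fallen_tin_knob (a point): centre of the fallen tin's ball knob: ball 22 mm across on a 10 mm thick stem, fixed in the middle of the lid; the centre is 114 mm from the foot and 24 mm beyond the lid, 28 mm above the counter while the tin lies. Pinched across (level, square to the tin's length) with about 10 N, it holds and lets the tin swivel between the fingers; over 30 N it may not
- standing_tin: a second tea tin of the same shape and size, already standing upright with its lid on top, 125 mm high with the knob; origin at the centre of its underside, z axis up; leave it alone
- mill: turned dark-wood pepper mill, 52 mm across and 160 mm high, standing; origin at the centre of its underside, z axis up; leave it alone
- jar: small round glass jar of jam with a green screw lid, 60 mm across and 75 mm high, standing; origin at the centre of its underside, z axis up; leave it alone
Things that resemble listed ones, but are neither listed nor needed, are in the scene too. Leave any orange, purple or red look-alike of the fallen_tin alone.

How it is judged:
At the end, for the whole second after the job is handed in: The tin that had fallen stands at rest on its foot on the counter, lid up, within 10 degrees of upright; the other tin, the mill and the jar stand upright within 30 mm of where they were (angle between each of fallen_tin, standing_tin, mill, jar's own z axis and vertical below 0.17 rad and height (world z) of fallen_tin below 0.01 m and linear speed of fallen_tin below 0.02 m/s and distance of each of standing_tin, mill, jar from where it was at the start of the episode below 0.03 m); the robot touches nothing.
It fails at once if the fallen tin is picked up: the centre of its underside comes more than 60 mm above the counter (28 mm while it lies) (height (world z) of fallen_tin above 0.06 m).
It fails at once if the other tin, the mill or the jar is pushed more than 30 mm or knocked over (distance of any of standing_tin, mill, jar from where it was at the start of the episode above 0.03 m or angle between any of standing_tin, mill, jar's own z axis and vertical above 0.5 rad).
It also fails if it takes over 34 s, if anything falls off the work surface, if the arm or the gripper's body presses on something with over 40 N, if the wrist force passes 120 N, or if a joint passes its speed limit or range.

## Working session

There is one attempt and no reset: what is moved stays moved. The work goes in short steps, Python scripts to look and compute and a tool call to move; the robot and the scene stay as the last step left them, time stands still between calls to the robot, and variables do not carry over. Pictures are saved under pics/ and viewed, about 8 in all and at most 12, crops included, and the job is handed in when it is done.

Besides the shell and the picture viewer there is one more tool, called after "Emit:" by a JSON object that holds its "fn" and its "kwargs", one argument or row to a line. step_arm: Moves the arm, as the interface text tells. Its arguments: {"type":"object","properties":{"deltas":{"type":"array","items":{"type":"array"}},"gripper":{"type":"number"},"force":{"type":"number"}},"required":["deltas"]}

```bash
mkdir -p pics; cat > h.py <<'E'
import numpy as np, cv2
from workcell import robot
from scipy.spatial.transform import Rotation as R
def att(a):
    a=np.array(a,float)
    return a if a.shape==(3,3) else R.from_euler('xyz',a).as_matrix() if a.size==3 else R.from_quat(a).as_matrix()
def world(info,d,u,v):
    K=np.array(info['K']);p=np.array([(u-K[0,2])/K[0,0],-(v-K[1,2])/K[1,1],-1])*d
    return np.array(info['eye'])+att(info['attitude'])@p
E
python3 - <<'E'
from h import *
print(robot.get_obs()['tool_pos'],robot.get_obs()['tool_rot'])
for n in('scene','top'):
    i=robot.camera_info(n);p,d=robot.camera(n);print(n,i)
    cv2.imwrite(f'pics/{n}0.png',p);np.savez(f'{n}0.npz',p=p,d=d)
E
```

```text
[ 0.28638401 -0.58284519  0.19886183] [-1.57095218  0.00191005 -1.11395485]
scene {'K': array([[436.55227796,   0.        , 318.49528115],
       [  0.        , 436.55227796, 235.51622327],
       [  0.        ,   0.        ,   1.        ]]), 'eye': array([0.10799162, 0.66451849, 0.66075073]), 'attitude': array([ 0.92554786, -0.0218267 , -2.51560832])}
top {'K': array([[531.87288331,   0.        , 328.29721317],
       [  0.        , 531.87288331, 237.30761566],
       [  0.        ,   0.        ,   1.        ]]), 'eye': array([0.43244282, 0.01446694, 1.44058609]), 'attitude': array([ 0.09513241, -0.00591624, -1.57929762])}
```

View pics/scene0.png

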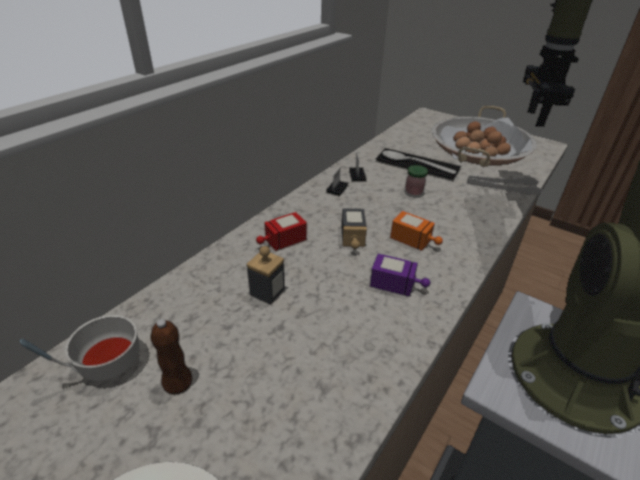

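View pics/top0.png

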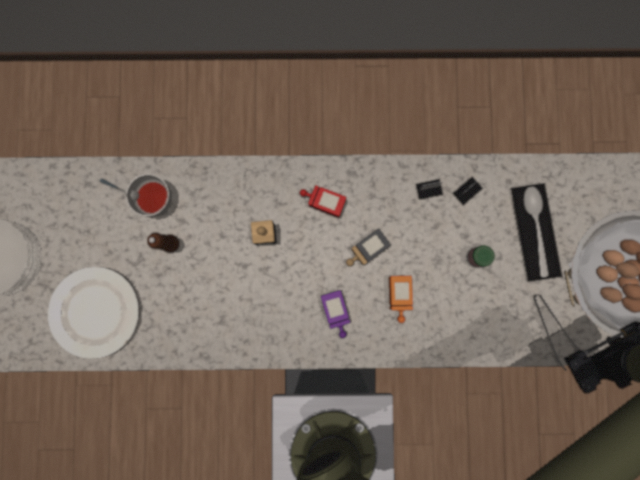

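In the top view, these could be taken for the fallen tin: grey with a wood lid (372,247), knob at (349,262); red (328,201); purple (336,309); orange (401,292); and the standing tin (262,232). By the description it is the grey one. I'll check it in a close crop.

```bash
python3 - <<'E'
from h import *
z=np.load('top0.npz');p,d=z['p'],z['d'];i=robot.camera_info('top')
c=p[220:290,320:420];cv2.imwrite('pics/crop1.png',cv2.resize(c,None,fx=8,fy=8,interpolation=cv2.INTER_CUBIC))
H=np.array([[world(i,d[v,u],u,v) for u in range(300,430)] for v in range(180,330)])
# grey-tin points above the counter
yy,xx=np.mgrid[180:330,300:430]
def rep(n,u0,u1,v0,v1,zl=.012,zh=.2):
    m=(yy>=v0)&(yy<v1)&(xx>=u0)&(xx<u1)&(H[...,2]>zl)&(H[...,2]<zh)
    P=H[m];print(n,len(P),'z med/max',np.round([np.median(P[:,2]),P[:,2].max()],3),cv2.minAreaRect(P[P[:,2]>.045][:,:2].astype(np.float32)) if (P[:,2]>.045).any() else '')
    return P
rep('grey',335,393,225,275);rep('purple',315,355,285,340);rep('orange',385,420,270,325);rep('red',298,350,180,220)
print('counter',world(i,d[275,372],372,275),'knob',d[262,349],world(i,d[262,349],349,262))
for n,(u,v) in dict(knob=(349.5,262),lidc=(357,257),foot=(385,238)).items():
  print(n)
E
```

```text
grey 828 z med/max [0.055 0.065] ((0.533018946647644, -0.09614913165569305), (0.055900443345308304, 0.11768432706594467), 35.75665283203125)
purple 770 z med/max [0.055 0.065] ((0.3779393136501312, -0.0109633170068264), (0.08960535377264023, 0.05578268691897392), 16.16659927368164)
orange 878 z med/max [0.055 0.064] ((0.40767624974250793, -0.1831916868686676), (0.057150501757860184, 0.10879907011985779), 89.43440246582031)
red 856 z med/max [0.055 0.066] ((0.6633426547050476, 0.007773417979478836), (0.08989300578832626, 0.05739990249276161), 67.95742797851562)
counter [ 0.46656896 -0.11271952 -0.00225898] knob 1.4075933 [ 0.5005571  -0.04922974  0.03349895]
knob
lidc
foot
```

View pics/crop1.png

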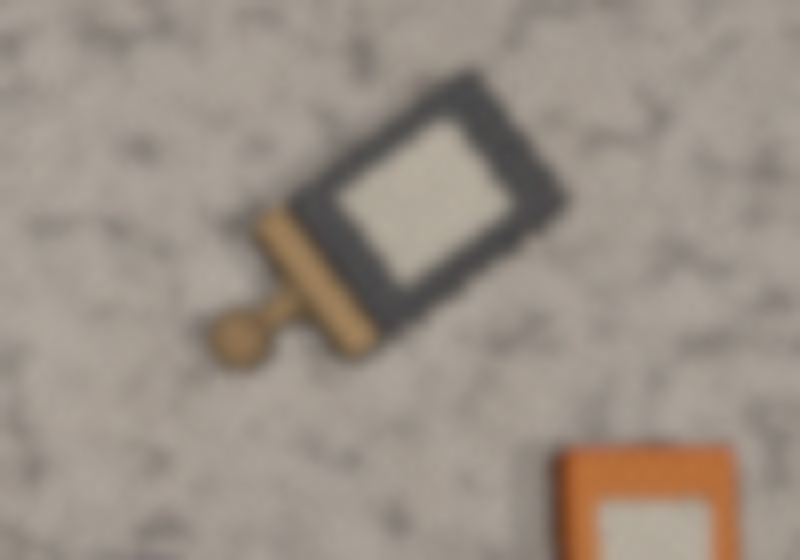

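```bash
cat >> h.py <<'E'
def plane(i,u,v,z):
    e=np.array(i['eye']);r=world(i,1,u,v)-e
    return e+r*(z-e[2])/r[2]
def goto(pos,yaw):
    """mm / rad shift in the present tool axes to reach pos, pointing down, jaw axis at yaw"""
    o=robot.get_obs();Rt=att(o['tool_rot']);T=R.from_euler('xyz',[-np.pi/2,0,yaw]).as_matrix()
    print('d mm',np.round(Rt.T@(np.array(pos)-o['tool_pos'])*1000,1),'turn',np.round(R.from_matrix(Rt.T@T).as_rotvec(),3))
E
python3 - <<'E'
from h import *
i=robot.camera_info('top')
k=plane(i,350,262.2,.026);f=plane(i,385,236.8,.054);l=plane(i,358.4,255.6,.054)
f1,f2=plane(i,378.75,228.5,.054),plane(i,391.25,245,.054)
print('knob',k,'foot',f,'lid',l,'w',np.linalg.norm(f1-f2),'len',np.linalg.norm(f-l),'k-f',np.linalg.norm((k-f)[:2]))
a=(k-f)[:2];th=np.arctan2(a[1],a[0]);print('axis angle',th,np.arctan2(*(l-f)[1::-1]))
y=th-np.pi/2;print('yaw',y,y+np.pi, y-np.pi); 
y=(y+1.114+np.pi/2)%np.pi-np.pi/2-1.114
for Y in(y,y+np.pi,y-np.pi): print(Y);goto([k[0],k[1],.2],Y)
E
```

```text
knob [ 0.50036613 -0.05222381  0.026     ] foot [ 0.56483615 -0.14347555  0.054     ] lid [ 0.51607539 -0.07305597  0.054     ] w 0.05414544229833729 len 0.08565353959776074 k-f 0.11172853156239335
axis angle 2.185876301656862 2.176424937510114
yaw 0.6150799748619655 3.7566726284517586 -2.5265126787278276
-2.526512678727827
d mm [-3.819e+02 -4.000e-01  4.261e+02] turn [ 1.000e-03  1.412e+00 -1.000e-03]
0.615079974861966
d mm [-3.819e+02 -4.000e-01  4.261e+02] turn [-1.000e-03 -1.729e+00 -1.000e-03]
-5.66810533231762
d mm [-3.819e+02 -4.000e-01  4.261e+02] turn [-1.000e-03 -1.729e+00 -1.000e-03]
```

Emit:
{"fn": "step_arm", "kwargs": {
  "deltas": [
    [[-38,0,42],[0,-0.17,0]],
    [[-76,0,85],[0,-0.34,0]],
    [[-114,0,128],[0,-0.51,0]],
    [[-152,0,170],[0,-0.68,0]],
    [[-190,0,213],[0,-0.85,0]],
    [[-229,0,255],[0,-1.02,0]],
    [[-267,0,298],[0,-1.2,0]],
    [[-305,0,340],[0,-1.37,0]]
  ],
  "gripper": 1,
  "force": 10
}}

```text
time_s: 1.1
tool_pos: [0.4575, -0.1579, 0.1998]
tool_rot: [-1.571, 0.0, 0.262]
wrist_force: [2.2, 0.3, -0.0]
gripper_width: 0.087
```

```bash
python3 - <<'E'
from h import *
goto([.5004,-.0522,.2],.615);goto([.5004+.05*.577,-.0522-.05*.816,.2],.615);print(robot.get_obs()['joint_pos'])
E
```

```text
d mm [68.8 -0.3 91. ] turn [ 0.    -0.353 -0.   ]
d mm [86.1 -0.3 44.1] turn [ 0.    -0.353 -0.   ]
[ 0.77863326 -0.01576838 -0.49251784  1.83332738 -0.00731998  1.32211008
  0.54952076]
```

Emit:
{"fn": "step_arm", "kwargs": {
  "deltas": [
    [[23,0,30],[0,-0.12,0]],
    [[46,0,60],[0,-0.24,0]],
    [[69,0,91],[0,-0.353,0]],
    [[69,0,91],[0,-0.353,0]],
    [[69,0,91],[0,-0.353,0]]
  ]
}}

```text
time_s: 1.72
tool_pos: [0.5006, -0.0549, 0.1996]
tool_rot: [-1.571, 0.001, 0.608]
wrist_force: [0.1, -0.7, 0.6]
gripper_width: 0.0867
```

```bash
python3 - <<'E'
from h import *
print(robot.get_obs()['tool_pos'],robot.get_obs()['tool_rot']);i=robot.camera_info('wrist');print(i);p,d=robot.camera('wrist')
cv2.imwrite('pics/wrist1.png',p);np.savez('wrist1.npz',p=p,d=d,eye=i['eye'],a=i['attitude'],K=i['K'])
E
```

```text
[ 0.50055652 -0.05487281  0.19955214] [-1.57069748e+00  1.08775028e-03  6.07994798e-01]
{'K': array([[395.0055233 ,   0.        , 317.88661805],
       [  0.        , 395.0055233 , 248.65560953],
       [  0.        ,   0.        ,   1.        ]]), 'eye': array([0.45723677, 0.00652058, 0.38369438]), 'attitude': array([-2.80882166e-01,  2.46581272e-04,  6.07213203e-01])}
```

View pics/wrist1.png

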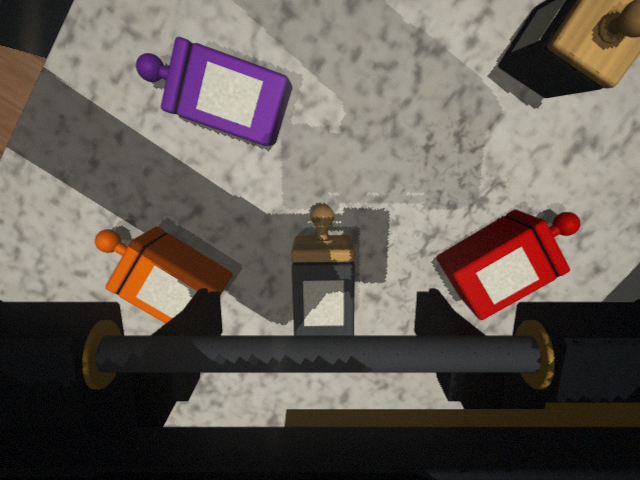

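The wrist view shows the grey tin's knob at about (321,214), with its lid and body edges at columns 294 and 354, nearly parallel to the image columns. The purple, orange and red tins lie clear of the jaws.

```bash
python3 - <<'E'
from h import *
z=np.load('wrist1.npz');i=dict(eye=z['eye'],attitude=z['a'],K=z['K']);p,d=z['p'],z['d']
cv2.imwrite('pics/crop2.png',cv2.resize(p[195:345,270:380],None,fx=4,fy=4,interpolation=cv2.INTER_CUBIC))
k=plane(i,321.5,215,.028);print('knob ray',k,'depth pt',world(i,d[215,321],321,215))
H=np.array([[world(i,d[v,u],u,v) for u in range(270,380)] for v in range(195,332)])
m=(H[...,2]>.05)&(H[...,2]<.062);P=H[m][:,:2];r=cv2.minAreaRect(P.astype(np.float32));print('top face',r)
U=np.array([np.cos(.608),np.sin(.608)]);A=np.array([-U[1],U[0]])
# side edges of the top face along the tin
s=(P-k[:2])@A;x=(P-k[:2])@U
for a in np.arange(-.09,-.02,.01):
    q=x[(s>a)&(s<a+.01)]
    if len(q):print(round(a,2),np.round(np.percentile(q,[1,99])*1000,1),'mid',round(np.percentile(q,[1,99]).mean()*1000,1))
B=H[(H[...,2]>.015)&(H[...,2]<.045)];s=(B[:,:2]-k[:2])@A;x=(B[:,:2]-k[:2])@U;g=(s>-.013)&(abs(x)<.03)
print('ball pts',g.sum(),B[g].mean(0),B[g].max(0),B[g].min(0)); print(H[...,2].min(),np.median(H[...,2][H[...,2]<.01]))
E
```

```text
knob ray [ 0.50015071 -0.04960672  0.028     ] depth pt [ 0.49869498 -0.04843588  0.03703187]
top face ((0.537852942943573, -0.10179562866687775), (0.05607627332210541, 0.07992163300514221), 35.42731857299805)
-0.09 [-26.   28.6] mid 1.3
-0.08 [-25.8  28.3] mid 1.2
-0.07 [-26.6  28.1] mid 0.7
-0.06 [-26.4  28.8] mid 1.2
-0.05 [-26.2  28.6] mid 1.2
-0.04 [-26.   27.6] mid 0.8
-0.03 [-25.9  27.2] mid 0.6
ball pts 472 [ 0.50027044 -0.04953526  0.03439314] [ 0.51111504 -0.03917846  0.03995083] [ 0.48986878 -0.06262277  0.0261325 ]
-0.0034791525748663066 -0.0007065414561632788
```

View pics/crop2.png

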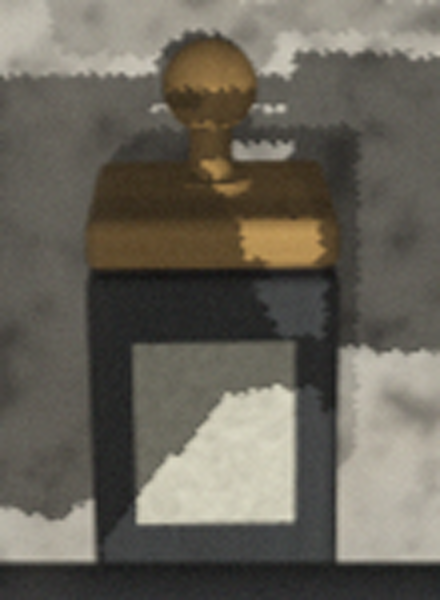

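The knob is at (0.5005, -0.050) and the tin's yaw is about 0.617. The knob height, 56 mm width and knob-to-lid offset all agree with the description. Next I go down over the knob.

```bash
python3 - <<'E'
from h import *
goto([.5005,-.050,.026],.617)
E
```

```text
d mm [  3.3 173.6   4.4] turn [-0.    -0.01  -0.001]
```

Emit:
{"fn": "step_arm", "kwargs": {
  "deltas": [
    [[3,40,4],[0,-0.01,0]],
    [[3,80,4],[0,-0.01,0]],
    [[3,115,4],[0,-0.01,0]],
    [[3,145,4],[0,-0.01,0]],
    [[3,165,4],[0,-0.01,0]],
    [[3,173,4],[0,-0.01,0]],
    [[3,173,4],[0,-0.01,0]],
    [[3,173,4],[0,-0.01,0]]
  ],
  "gripper": 0.2
}}

```text
time_s: 2.78
tool_pos: [0.502, -0.0497, 0.0279]
tool_rot: [-1.572, -0.001, 0.618]
wrist_force: [0.8, 0.2, -0.0]
gripper_width: 0.0522
```

```bash
python3 - <<'E'
from h import *
goto([.5005,-.050,.026],.617)
E
```

```text
d mm [-1.4  1.9  0.6] turn [0.001 0.001 0.001]
```

Now close while shifting -1 mm across the tool and down 2 mm.

Emit:
{"fn": "step_arm", "kwargs": {
  "deltas": [
    [[-1,2,0],[0,0,0]],
    [[-1,2,0],[0,0,0]],
    [[-1,2,0],[0,0,0]],
    [[-1,2,0],[0,0,0]],
    [[-1,2,0],[0,0,0]],
    [[-1,2,0],[0,0,0]]
  ],
  "gripper": -1,
  "force": 10
}}

```text
time_s: 3.52
tool_pos: [0.5004, -0.0497, 0.0249]
tool_rot: [-1.571, 0.0, 0.619]
wrist_force: [0.3, 0.7, -0.9]
gripper_width: 0.0033
```

Width 3 mm means the fingers closed past the ball, so I'll look.

```bash
python3 - <<'E'
from h import *
o=robot.get_obs();print(o['gripper_width'],o['wrist_force'])
i=robot.camera_info('wrist');p,d=robot.camera('wrist');p2,d2=robot.camera('top')
np.savez('w2.npz',p=p,d=d,eye=i['eye'],a=i['attitude'],K=i['K'])
print(i['eye'])
a=cv2.resize(p,(512,384));c=cv2.resize(p2[210:290,330:410],(384,384),interpolation=cv2.INTER_CUBIC)
cv2.imwrite('pics/w2.png',cv2.resize(np.hstack([a,c]),(800,343)))
E
```

```text
0.00330749317461978 [ 0.34942202  0.6812501  -0.87943214]
[0.45618237 0.01106083 0.20905992]
```

View pics/w2.png

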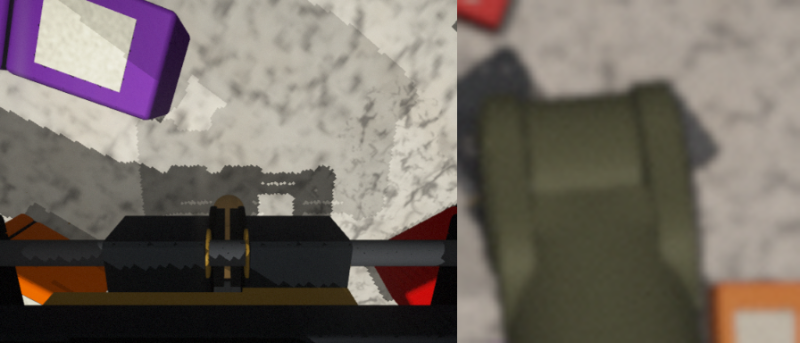

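```bash
python3 - <<'E'
from h import *
z=np.load('w2.npz');p,d=z['p'],z['d'];i=dict(eye=z['eye'],attitude=z['a'],K=z['K'])
c=np.clip(p[250:430,260:380].astype(float)*2,0,255).astype(np.uint8)
cv2.imwrite('pics/w2c.png',cv2.resize(c,None,fx=3.3,fy=3.3,interpolation=cv2.INTER_CUBIC))
T=np.array([.5004,-.0497,.0249]);Rt=R.from_euler('xyz',[-np.pi/2,0,.619]).as_matrix()
for v in range(265,345,6):
    print(v,[tuple(np.round(Rt.T@(world(i,d[v,u],u,v)-T)*1000).astype(int)) for u in (305,312,319,326,333)])
E
```

```text
265 [(np.int64(-8), np.int64(25), np.int64(5)), (np.int64(-4), np.int64(25), np.int64(5)), (np.int64(0), np.int64(26), np.int64(5)), (np.int64(4), np.int64(26), np.int64(5)), (np.int64(8), np.int64(26), np.int64(5))]
271 [(np.int64(-8), np.int64(27), np.int64(1)), (np.int64(-4), np.int64(26), np.int64(2)), (np.int64(0), np.int64(25), np.int64(2)), (np.int64(4), np.int64(25), np.int64(2)), (np.int64(8), np.int64(26), np.int64(1))]
277 [(np.int64(-8), np.int64(27), np.int64(-3)), (np.int64(-4), np.int64(-5), np.int64(9)), (np.int64(0), np.int64(-6), np.int64(10)), (np.int64(3), np.int64(-5), np.int64(9)), (np.int64(7), np.int64(-1), np.int64(8))]
283 [(np.int64(-7), np.int64(-6), np.int64(7)), (np.int64(-3), np.int64(-9), np.int64(8)), (np.int64(0), np.int64(-10), np.int64(8)), (np.int64(3), np.int64(-10), np.int64(8)), (np.int64(7), np.int64(-7), np.int64(7))]
289 [(np.int64(-7), np.int64(-9), np.int64(4)), (np.int64(-3), np.int64(-10), np.int64(5)), (np.int64(0), np.int64(-12), np.int64(6)), (np.int64(3), np.int64(-10), np.int64(5)), (np.int64(6), np.int64(-23), np.int64(10))]
295 [(
[... 1318 characters left out ...]
np.int64(8))]
331 [(np.int64(-5), np.int64(-59), np.int64(9)), (np.int64(-3), np.int64(-59), np.int64(9)), (np.int64(0), np.int64(-7), np.int64(-19)), (np.int64(2), np.int64(-59), np.int64(9)), (np.int64(5), np.int64(-58), np.int64(8))]
337 [(np.int64(-4), np.int64(-106), np.int64(32)), (np.int64(-2), np.int64(-106), np.int64(32)), (np.int64(0), np.int64(-105), np.int64(32)), (np.int64(1), np.int64(-106), np.int64(32)), (np.int64(3), np.int64(-105), np.int64(32))]
343 [(np.int64(-4), np.int64(-107), np.int64(32)), (np.int64(-2), np.int64(-108), np.int64(32)), (np.int64(0), np.int64(-107), np.int64(32)), (np.int64(1), np.int64(-108), np.int64(32)), (np.int64(3), np.int64(-107), np.int64(32))]
```

View pics/w2c.png

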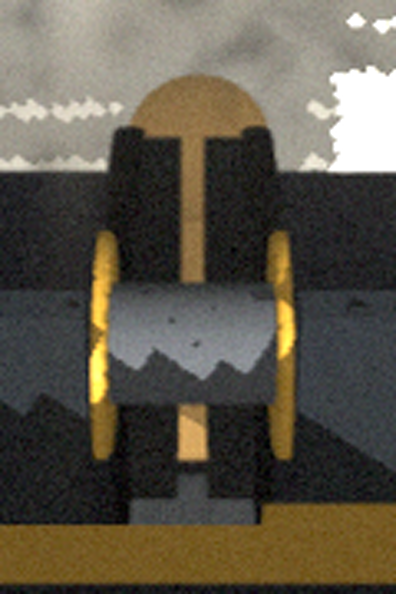

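```bash
python3 - <<'E'
from h import *
print(robot.nose_length,[a for a in dir(robot) if a[0]!='_'])
def tip(f,T,yaw,u0,u1,v0,v1):
    z=np.load(f);d=z['d'];i=dict(eye=z['eye'],attitude=z['a'],K=z['K']);Rt=R.from_euler('xyz',[-np.pi/2,0,yaw]).as_matrix()
    Q=np.array([Rt.T@(world(i,d[v,u],u,v)-T)*1000 for v in range(v0,v1) for u in range(u0,u1) if d[v,u]>0])
    return Q,Rt.T@(np.array(i['eye'])-T)*1000
T1=np.array([.50056,-.05487,.19955]);Q,e=tip('wrist1.npz',T1,.608,410,470,285,345);Q=Q[Q[:,1]<100];print('open',e,Q[Q[:,1].argsort()[::-40]][:8].round())
T=np.array([.5004,-.0497,.0249]);Q,e=tip('w2.npz',T,.619,290,350,285,335);q=Q[(Q[:,2]>7)&(Q[:,1]<-18)];print('shut',e,q[q[:,1].argsort()[::-40]][:8].round())
E
```

```text
0.017 ['PlanningError', 'camera', 'camera_info', 'get_obs', 'job_done', 'nose_length']
open [  -0.49140863 -184.14438073   75.13630143] [[ 47. -21.   8.]
 [ 43. -23.  -0.]
 [ 43. -24.  -7.]
 [ 43. -25.   9.]
 [ 43. -25.  -9.]
 [ 48. -26.  10.]
 [ 43. -27.  -5.]
 [ 43. -28.  -4.]]
shut [  -0.7587431  -184.15992124   75.14321208] [[  5. -20.   8.]
 [  8. -23.  11.]
 [  5. -24.   9.]
 [ -9. -25.  10.]
 [ -3. -26.   9.]
 [ -5. -27.   8.]
 [ -9. -28.  10.]
 [  8. -29.  10.]]
```

The camera depth puts the fingertips at tool y ≈ -22 mm both open and shut, not the stated +17. The ball is correctly seen at the nominal grasp point, and the jaws closed on air just above it. The real fingers therefore end about 39 mm short of nominal, and the gripper body is shifted by the same amount. I'll treat the true grasp point as y ≈ -41, reopen and go down 38 mm more, watching the force.

Emit:
{"fn": "step_arm", "kwargs": {
  "deltas": [
    [[0,0,0],[0,0,0]],
    [[0,0,0],[0,0,0]],
    [[0,0,0],[0,0,0]],
    [[0,8,0],[0,0,0]],
    [[0,16,0],[0,0,0]],
    [[0,24,0],[0,0,0]],
    [[0,24,0],[0,0,0]]
  ],
  "gripper": 0.2,
  "force": 10
}}

```text
time_s: 4.5
tool_pos: [0.4995, -0.0496, -0.0001]
tool_rot: [-1.569, 0.001, 0.619]
wrist_force: [-0.2, -0.6, 0.8]
gripper_width: 0.0515
```

Emit:
{"fn": "step_arm", "kwargs": {
  "deltas": [
    [[0,5,0],[0,0,0]],
    [[0,10,0],[0,0,0]],
    [[0,13,0],[0,0,0]],
    [[0,13,0],[0,0,0]]
  ]
}}

```text
time_s: 5.0
tool_pos: [0.5001, -0.0497, -0.0123]
tool_rot: [-1.57, 0.0, 0.619]
wrist_force: [-0.2, -0.8, 0.1]
gripper_width: 0.0521
```

No contact force at TCP z = -12 mm, so the fingers are indeed shorter. Closing.

Emit:
{"fn": "step_arm", "kwargs": {
  "deltas": [
    [[0,0,0],[0,0,0]],
    [[0,0,0],[0,0,0]],
    [[0,0,0],[0,0,0]],
    [[0,0,0],[0,0,0]],
    [[0,0,0],[0,0,0]]
  ],
  "gripper": -1,
  "force": 10
}}

```text
time_s: 5.62
tool_pos: [0.5005, -0.0497, -0.012]
tool_rot: [-1.571, -0.0, 0.619]
wrist_force: [-0.4, -0.2, -0.2]
gripper_width: 0.0212
```

The fingers stopped at 21 mm, so they are on the ball. Now I swing the knob along its arc (radius 117 mm about the foot edge), 5° per row.

Emit:
{"fn": "step_arm", "kwargs": {
  "deltas": [
    [[0,-10,-3],[0,0,0]],
    [[0,-19,-7],[0,0,0]],
    [[0,-29,-11],[0,0,0]],
    [[0,-37,-16],[0,0,0]],
    [[0,-46,-22],[0,0,0]],
    [[0,-53,-29],[0,0,0]],
    [[0,-60,-37],[0,0,0]],
    [[0,-67,-45],[0,0,0]]
  ]
}}

```text
time_s: 6.62
tool_pos: [0.527, -0.0867, 0.0555]
tool_rot: [-1.571, -0.0, 0.619]
wrist_force: [0.5, 0.0, -1.1]
gripper_width: 0.0211
```

```bash
python3 - <<'E'
from h import *
print(robot.get_obs()['gripper_width'])
p,d=robot.camera('scene');cv2.imwrite('pics/s3.png',cv2.resize(p[150:310,240:460],None,fx=3,fy=3,interpolation=cv2.INTER_CUBIC))
E
```

```text
0.021072688427643635
```

View pics/s3.png

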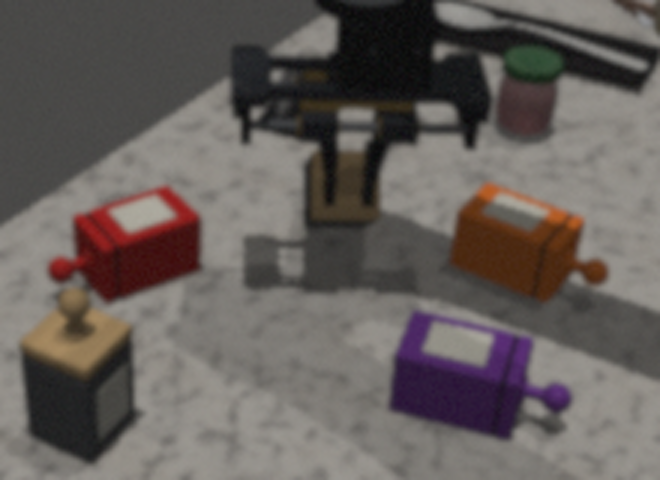

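The tin is partly raised: the lid face is at (340,190), the knob is between the fingers, and the neighbours are untouched. Continuing.

Emit:
{"fn": "step_arm", "kwargs": {
  "deltas": [
    [[0,-5,-8],[0,0,0]],
    [[0,-10,-17],[0,0,0]],
    [[0,-14,-26],[0,0,0]],
    [[0,-18,-36],[0,0,0]],
    [[0,-20,-46],[0,0,0]],
    [[0,-22,-56],[0,0,0]],
    [[0,-22,-66],[0,0,0]],
    [[0,-22,-77],[0,0,0]]
  ]
}}

```text
time_s: 7.68
tool_pos: [0.5719, -0.1498, 0.0771]
tool_rot: [-1.571, -0.0, 0.619]
wrist_force: [0.7, 0.5, 0.6]
gripper_width: 0.0212
```

Emit:
{"fn": "step_arm", "kwargs": {
  "deltas": [
    [[0,0,-5],[0,0,0]],
    [[0,1,-10],[0,0,0]],
    [[0,2,-15],[0,0,0]],
    [[0,3,-20],[0,0,0]],
    [[0,3,-20],[0,0,0]],
    [[0,3,-20],[0,0,0]]
  ]
}}

```text
time_s: 8.43
tool_pos: [0.5831, -0.1652, 0.0742]
tool_rot: [-1.571, -0.001, 0.619]
wrist_force: [2.2, 0.5, 4.6]
gripper_width: 0.0214
```

```bash
python3 - <<'E'
from h import *
i=robot.camera_info('scene');p,d=robot.camera('scene')
H=np.array([[world(i,d[v,u],u,v) for u in range(318,372)] for v in range(180,260)])
print(p.shape);np.savez('s4.npz',p=p,d=d)
cv2.imwrite('pics/s4.png',cv2.resize(p[130:260,270:430],None,fx=4.5,fy=4.5,interpolation=cv2.INTER_CUBIC))
E
```

```text
(480, 640, 3)
```

View pics/s4.png

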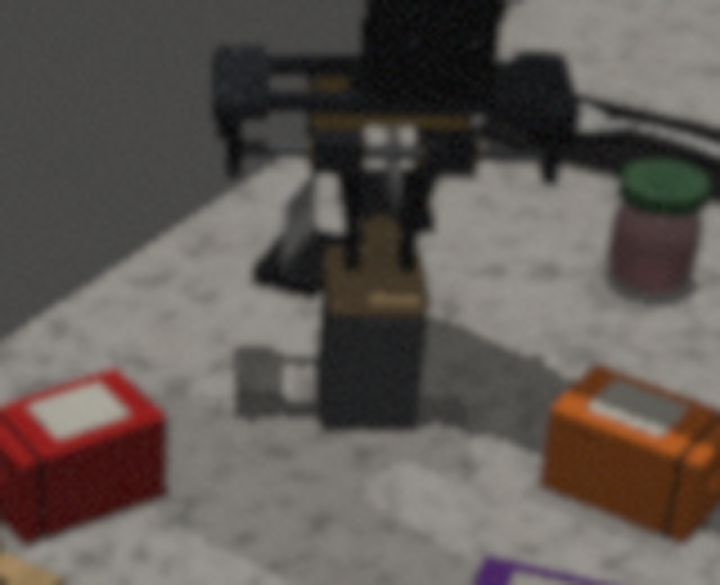

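The tin looks upright on its foot with the lid on top, front face at (370,365). I'll check the tilt in the depth before letting go.

```bash
python3 - <<'E'
from h import *
z=np.load('s4.npz');d=z['d'];i=robot.camera_info('scene')
def fit(u0,u1,v0,v1):
    P=np.array([world(i,d[v,u],u,v) for v in range(v0,v1) for u in range(u0,u1)]);c=np.median(P,0);P=P[np.linalg.norm(P-c,axis=1)<.05]
    n=np.linalg.svd(P-P.mean(0))[2][2];print(c.round(3),n.round(3),len(P))
fit(344,361,203,222);fit(345,361,192,197)
E
```

```text
[ 0.569 -0.141  0.043] [-0.588  0.809 -0.011] 323
[ 0.575 -0.148  0.091] [ 0.015 -0.035  0.999] 79
```

The front face is vertical within 1° and the lid is level within 2° at z = 0.09. I open gently and then rise straight up.

Emit:
{"fn": "step_arm", "kwargs": {
  "deltas": [
    [[0,0,0],[0,0,0]],
    [[0,0,0],[0,0,0]],
    [[0,0,0],[0,0,0]],
    [[0,0,0],[0,0,0]],
    [[0,0,0],[0,0,0]]
  ],
  "gripper": 0.1
}}

```text
time_s: 9.1
tool_pos: [0.5825, -0.1654, 0.0738]
tool_rot: [-1.571, 0.0, 0.619]
wrist_force: [0.5, 0.4, -0.2]
gripper_width: 0.0471
```

Emit:
{"fn": "step_arm", "kwargs": {
  "deltas": [
    [[0,-10,0],[0,0,0]],
    [[0,-25,0],[0,0,0]],
    [[0,-45,0],[0,0,0]],
    [[0,-70,0],[0,0,0]],
    [[0,-95,0],[0,0,0]],
    [[0,-110,0],[0,0,0]],
    [[0,-110,0],[0,0,0]]
  ]
}}

```text
time_s: 9.98
tool_pos: [0.5837, -0.1656, 0.1858]
tool_rot: [-1.574, -0.002, 0.619]
wrist_force: [0.8, -0.2, -0.3]
gripper_width: 0.0477
```

```bash
python3 - <<'E'
from h import *
p,d=robot.camera('scene');i=robot.camera_info('scene')
def fit(u0,u1,v0,v1):
    P=np.array([world(i,d[v,u],u,v) for v in range(v0,v1) for u in range(u0,u1)]);c=np.median(P,0);P=P[np.linalg.norm(P-c,axis=1)<.05]
    n=np.linalg.svd(P-P.mean(0))[2][2];print(c.round(3),n.round(3),len(P))
fit(344,361,203,222);fit(345,361,192,197)
print(robot.get_obs()['wrist_force'])
cv2.imwrite('pics/s5.png',p)
E
```

```text
[ 0.569 -0.141  0.043] [ 0.588 -0.809  0.013] 323
[ 0.576 -0.149  0.09 ] [-0.009 -0.019 -1.   ] 80
[ 0.14032194 -0.08697316  0.1651749 ]
```

View pics/s5.png

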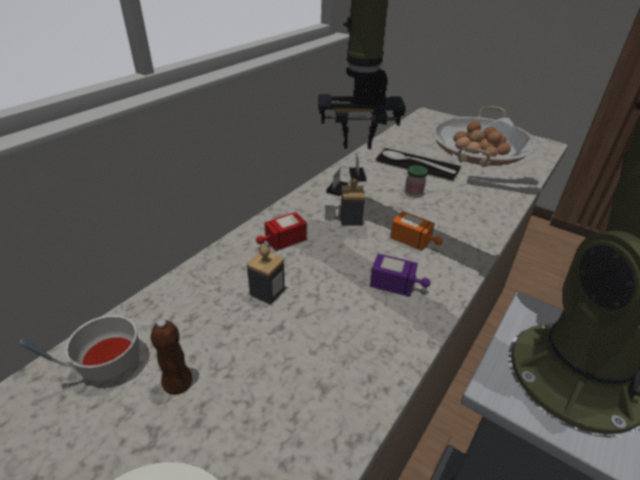

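The tin stands at (352,205) with its lid and knob up, and the gripper is clear above it. The other tin (266,275), mill (172,357), jar (416,180) and coloured tins are where they were.

```bash
python3 -c "
from workcell import robot
print(robot.job_done())"
```

```text
the job is handed in; nothing more can be done
None
```

The fallen tin now stands upright on its foot with its wooden lid on top. I let go of it and handed the job in at about 10 s of the 34 s allowed. I pinched the knob with 10 N and swung it along its arc, so the tin turned up over its bottom edge rather than being lifted.

**First grasp missed:** the fingers closed just above the ball, to 3 mm. The wrist camera's depth put the fingertips about 39 mm further back than the stated +17 mm tool length. I reopened, lowered 37 mm more without touching anything, and the fingers then stopped on the ball at 21 mm. I could not tell why the stated length and the depth reading disagree.

**Last checks after release:**
- **Tin:** its front face was vertical to within about 1°, and its lid was level to within about 1.5° at 90 mm height. It showed no movement when the gripper let go.
- **Gripper:** it was clear above the tin, with the wrist force close to zero.
- **Other objects:** the other tin, the mill, the jar and the coloured look-alikes appeared at their starting positions in the last picture. I judged this by eye rather than measuring it.

No check failed at the end.

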